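# Feel a lock pin into the hidden groove of a heater's shutter lock

## Robot

A 6-joint arm with a two-finger parallel gripper is mounted at the origin on the work surface. World frame = base frame: x ahead of the robot, y to its left, z up, the work surface at z = 0. Lengths are in mm, angles in rad, forces in N, time in s.
With the tool pointing down it reaches from about 325 to 850 mm from the base axis. Payload 4.4 kg.
Tool frame: the origin (TCP) lies at the very end of the fingers, on their centre line; the grasp point (between the pads) lies 19 mm behind it; x points along the fingers, y is the direction in which the jaws open and shut, and the axes are right-handed (so a half turn about x gives the same grasp; the last joint's range is limited). The gripper opens to 94 mm and grips with 3 to 60 N. Pads are 16 mm wide; open, the fingers measure 119 mm over their backs; the gripper's body (75 mm by 177 mm) begins 78 mm behind the grasp point.
Start: joints at [-1.462, 0.207, 1.542, -0, 1.393, -0.15], TCP at [147.142, -555.856, 205.447] pointing down, gripper open.
Joint ranges: [-2.73, 2.73], [-0.86, 2.22], [0.23, 2.46], [-1.11, 4.25], [0.08, 2.63], [-2.82, 2.82]. Speed limits (rad/s): [2.79, 2.79, 3.14, 3.14, 3.14, 3.14].

## Interface

Orientations are given as a unit quaternion [w, x, y, z].
In Python, from cell import r, viewer gives the robot as it stands.
- The arm moves only by the tool step_arm, never from a script. Its argument "targets" is a list of rows, each an object with "claw": the closure, from -1 (fully open) to 1 (shut); "offset": the shift along the tool's x, y, z in m, a list of three; "angular": the turn, a rotation vector about the tool's x, y, z in rad, a list of three. In form: [{"claw": claw, "offset": [dx, dy, dz], "angular": [rx, ry, rz]}, ...]. A call has 1 to 20 rows; each row is the pose to reach, as a shift and turn from the pose commanded when the call began, along the tool's axes at that moment; what a row does not reach only later rows make up. A row lasts 1/12 s, in which the tool goes at most 41.7 mm and 7.16 degrees, less where a joint would pass 70% of its speed; a pose out of reach is approached as far as the arm can. A call with a gripper value outside its range is refused whole. The fingers move at their own pace and stop on an object; "force" is the grip in N (left out, the last holds). Time passes only in rows, so rows that repeat a pose let the fingers close. It gives the time, the measured TCP pose, the force and the opening at its end, in the units of the state.
- r.read_state(): the state, without advancing time (a new reading comes with each control period).
- viewer.camera(name): name is "scene" or "top"; returns a dict with "color" (420x560x3 uint8, red, green, blue), "intrinsics" (3x3 intrinsics, pixels), "dist" ([k1, k2, p1, p2, k3] as OpenCV has them; the pictures are not rectified), "xyz" and "attitude" of the camera in the world. Camera axes: x right, y up, looking along -z (the intrinsics and any distortion apply to the point x, -y, -z); pixel columns grow to the right and rows downward; lengths in mm; the calibration is good to about 2 mm. A picture is of the moment at which its call begins. There is no depth.
- r.hand_in(): hands the job in, once; it reports no verdict.
The state is a dict: "time_s": time; "joint_positions": joint angles; "joint_vel": joint speeds; "joint_torque": joint torques, N m; "tcp_pos": TCP position; "tcp_rot": TCP orientation; "ft_force": force on the tool from outside, world axes, zero at the start; "torque": the same for the moment, N m; "gripper_width": finger opening in mm.
Only numpy, scipy, OpenCV 4.12 (cv2) and the standard library are available. Lean on these libraries where they do the work, as an engineer would, in place of code of your own. Each camera call takes 0.05 s, during which the arm holds its last target.

## Task

Take the square-headed lock pin from the tool stand, lower its foot through the square window of the shutter lock box until it rests on the sprung strip inside, and drag it along the slot, pressing lightly, until the foot drops into the hidden cross groove. Stop there, let the pin settle fully down in the groove, let go of it and move clear. Be gentle (never load the pin with more than 25 N) and leave the other two tools standing in the stand.

Things in the scene. Friction and masses are not known exactly. Their poses are not given: they have to be found in the camera images.
- latch: Shutter lock box: grey metal box, 60 (x) x 280 (y) x 49 mm high with a 4 mm aluminium cover, fixed on a 3 mm base sheet that also carries a solenoid and copper pipe on the +x side (lower than 35 mm). Origin on the table under the box's centre; y along the slot, z up. The slot, 12 mm wide, runs on x = 0 from the window in +y to y = 83 mm; the channel under the cover is 28 mm wide
- latch_window (a point): centre of the 27 x 27 mm square window at the slot's start (y = -50 mm), on the cover's upper face, 49 mm above the table. The pin's foot is wider than the slot: it goes in only here, then slides in +y under the cover
- latch_slot_end (a point): closed far end of the slot (y = +83 mm), on the upper face of the cover
- latch_strip (a point): point of the box (x = y = 0) at the height of the strip's flat top, 28 mm above the table (cover's underside 45 mm). The strip yields at most 4 mm downwards, sprung: about 1.5 N to start, about 4 N at full travel (600 N/m), then solid; not sideways. One groove crosses it, 21 mm wide along y, 9 mm deep, its middle unknown, anywhere from y = -8 to +42 mm
- pin: Lock pin, steel, about 60 g, 74 mm tall, upright in one of the stand's three holes: round foot 15 mm in diameter and 8 mm high, stem 7 mm in diameter, square aluminium head 18 x 18 mm, 26 mm high (48 to 74 mm above the foot's underside); the only square head. Origin at the centre of the foot's underside, z up the stem, x and y square to the head's sides
- pin_head (a point): centre of the pin's square head, the place to grip it, 61 mm above the underside of the foot
- pin_foot (a point): centre of the underside of the pin's foot
- stand: Grey plastic tool stand fixed to the table, 200 (x) x 50 (y) x 25 mm high, with three round holes 18 mm in diameter and 20 mm deep in a row along its x axis, 65 mm apart, the middle one at its centre. Origin under its centre. The pin, the punch and the plug stand in the holes in any order
- punch: another tool in the stand, to be left alone: a steel punch 102 mm tall with a round head 16 mm in diameter. Origin at the centre of its underside
- plug: another tool in the stand, to be left alone: a brass plug 52 mm tall with a round black head 26 mm in diameter. Origin at the centre of its underside
Not all that is in view belongs to the job. What is shaped like the pin but red is not meant.

How it is judged (in metres and radians):
On the way, in this order (a step that is already met when the one before it is completed fails the run):
1. the pin's foot is through the window and on the strip (x of pin_foot in the frame of latch between -0.008 and 0.008 m and z of pin_foot in the frame of latch between 0.0225 and 0.0295 m and y of pin_foot in the frame of latch between -0.06 and -0.022 m and contact force between pin and latch above 0.2 N), for 0.1 s.
2. the pin's foot has dropped into the groove (x of pin_foot in the frame of latch between -0.008 and 0.008 m and z of pin_foot in the frame of latch below 0.022 m and y of pin_foot in the frame of latch between -0.022 and 0.06 m), for 0.2 s.
At the end, for the whole second after the job is handed in: The released pin rests in the groove: underside of its foot at least 6 mm below the strip's flat top, within 8 mm of the slot's centre line, within 0.3 rad of upright; punch and plug still stand in their holes (moved under 15 mm, within 0.3 rad of upright) (all of step 2 and z of pin_foot in the frame of latch above 0.012 m and angle between each of pin, punch, plug's own z axis and vertical below 0.3 rad and linear speed of pin below 0.02 m/s and distance of each of punch, plug from where it was at the start of the episode below 0.015 m); the robot touches nothing.
It fails at once if the pin is loaded against the lock box with more than 25 N (contact force between pin and latch above 25 N).
It fails at once if the punch or the plug is lifted out or knocked over (distance of any of punch, plug from where it was at the start of the episode above 0.025 m).
It also fails if it takes over 67 s, if anything falls off the work surface, if the arm or the gripper's body presses on something with over 40 N, if the wrist force passes 120 N, or if a joint passes its speed limit or range.

## Working session

There is one attempt and no reset: what is moved stays moved. The work goes in short steps, Python scripts to look and compute and a tool call to move; the robot and the scene stay as the last step left them, time stands still between calls to the robot, and variables do not carry over. Pictures are saved under pics/ and viewed, and the job is handed in when it is done.

Besides the shell and the picture viewer there is one more tool, called as name([rows], argument=value, ...), one row to a line, values as JSON. step_arm: Moves the arm, as the interface text tells. Its arguments: {"type":"object","properties":{"targets":{"type":"array","items":{"type":"object","properties":{"claw":{"type":"number"},"offset":{"type":"array","items":{"type":"number"}},"angular":{"type":"array","items":{"type":"number"}}}}},"force":{"type":"number"}},"required":["targets"]}

```bash
ls; mkdir -p pics; python3 - <<'E'
from cell import r, viewer
import cv2
print(r.read_state())
for n in("scene","top"):
    c=viewer.camera(n); print(n,c["intrinsics"],c["dist"],c["xyz"],c["attitude"])
    cv2.imwrite(f"pics/{n}0.png",c["color"][:,:,::-1])
E
```

```text
pics
{'time_s': 0.0, 'joint_positions': array([-1.46248481e+00,  2.07398399e-01,  1.54291404e+00,  6.00376154e-06,
        1.39351178e+00, -1.50498757e-01]), 'joint_vel': array([-1.02662730e-03, -5.00886436e-04,  1.37428407e-03, -1.01951648e-03,
       -2.40176480e-04,  9.33945142e-05]), 'joint_torque': array([-2.90260341e-04, -3.70879912e+01, -2.81416136e+01,  6.98187598e-02,
        3.61249060e-02, -1.68962183e-04]), 'tcp_pos': array([ 147.06496394, -555.0529199 ,  204.32201791]), 'tcp_rot': array([ 0.0904589 ,  0.70121288,  0.09203641, -0.70117543]), 'ft_force': array([ 0.46345543, -0.09524507,  0.20191611]), 'torque': array([ 0.01791436, -0.06609084, -0.00454975]), 'gripper_width': 94.01476005236447}
scene [[382.16665073   0.         284.0982802 ]
 [  0.         382.16665073 206.1936769 ]
 [  0.           0.           1.        ]] [-0.03533375  0.          0.          0.          0.        ] [ 791.9640148  -544.7359647   719.84214685] [0.91881521 0.3233888  0.08222461 0.21080183]
top [[443.0481352    0.         268.3166687 ]
 [  0.         443.0481352  209.99005189]
 [  0.           0.           1.        ]] [0.00081862 0.         0.         0.         0.        ] [364.34776533 -45.79819993 999.5202579 ] [ 0.70868769  0.06412986 -0.06296907 -0.69977426]
```

View pics/scene0.png

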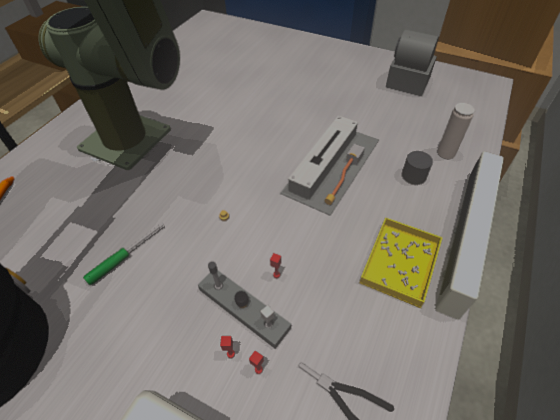

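View pics/top0.png

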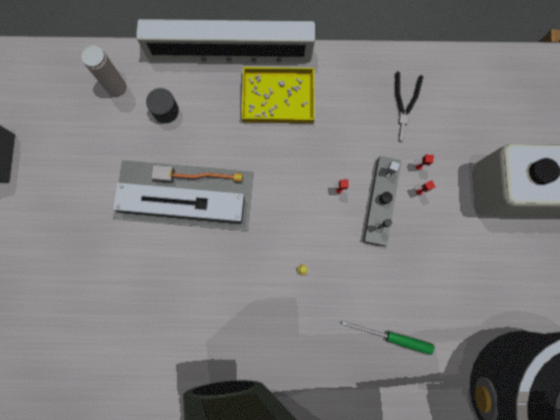

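```bash
cat > h.py <<'E'
import numpy as np, cv2
from scipy.spatial.transform import Rotation as R
from cell import r, viewer
def cam(n): return viewer.camera(n)
def rot(c):
    w,x,y,z=c["attitude"]; return R.from_quat([x,y,z,w]).as_matrix()
def ray(c,uv):
    p=cv2.undistortPoints(np.array([[uv]],float),c["intrinsics"],np.array(c["dist"]))[0,0]
    d=rot(c)@np.array([p[0],-p[1],-1.]); return np.array(c["xyz"]),d/np.linalg.norm(d)
def onz(c,uv,z):
    o,d=ray(c,uv); return o+d*(z-o[2])/d[2]
def proj(c,P):
    q=rot(c).T@(np.array(P,float)-c["xyz"]); q=q*[1,-1,-1]
    return cv2.projectPoints(q[None],np.zeros(3),np.zeros(3),c["intrinsics"],np.array(c["dist"]))[0].ravel()
def tri(a,ua,b,ub):
    A=[];B=[]
    for c,u in((a,ua),(b,ub)):
        o,d=ray(c,u);M=np.eye(3)-np.outer(d,d);A.append(M);B.append(M@o)
    x=np.linalg.lstsq(np.vstack(A),np.hstack(B),rcond=None)[0]
    return x,[proj(a,x)-ua,proj(b,x)-ub]
def crop(c,box,s,fn):
    x0,y0,x1,y1=box
    cv2.imwrite(fn,cv2.resize(c["color"][y0:y1,x0:x1,::-1],None,fx=s,fy=s,interpolation=cv2.INTER_CUBIC))
E
python3 - <<'E'
from h import *
t=cam("top");s=cam("scene")
crop(t,(340,140,440,250),5,"pics/t_stand.png")
crop(s,(190,250,300,350),6,"pics/s_stand.png")
crop(t,(105,155,260,230),5,"pics/t_latch.png")
crop(s,(275,105,385,215),5,"pics/s_latch.png")
E
```

```text
(no output)
```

View pics/t_stand.png

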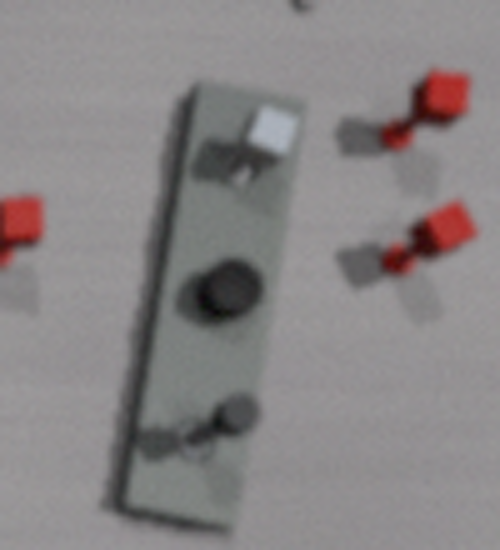

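View pics/s_stand.png

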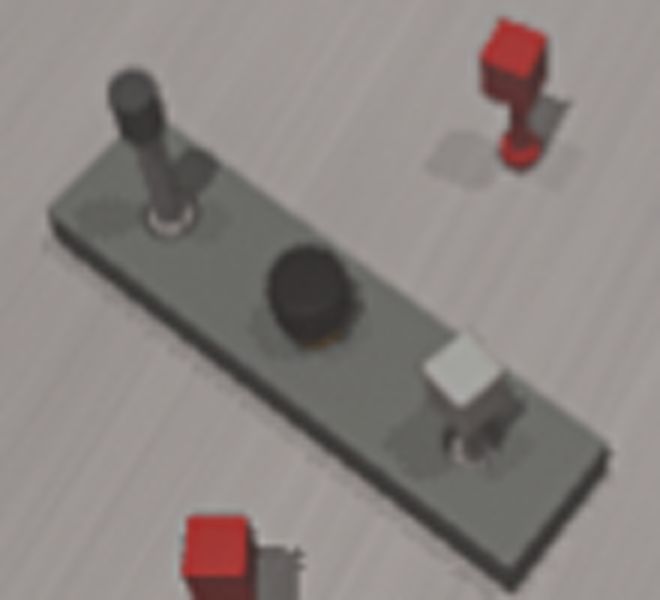

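View pics/t_latch.png

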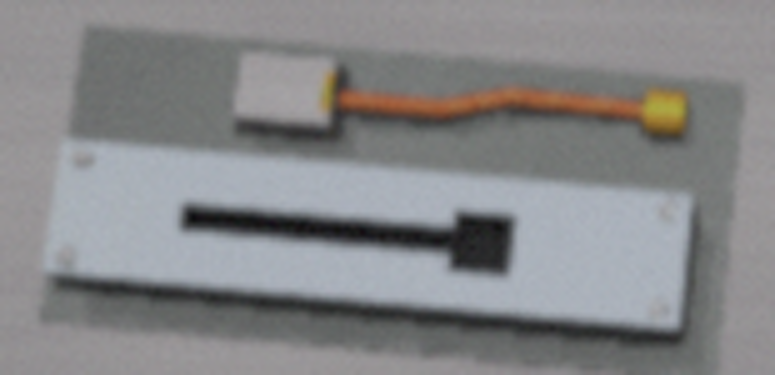

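View pics/s_latch.png

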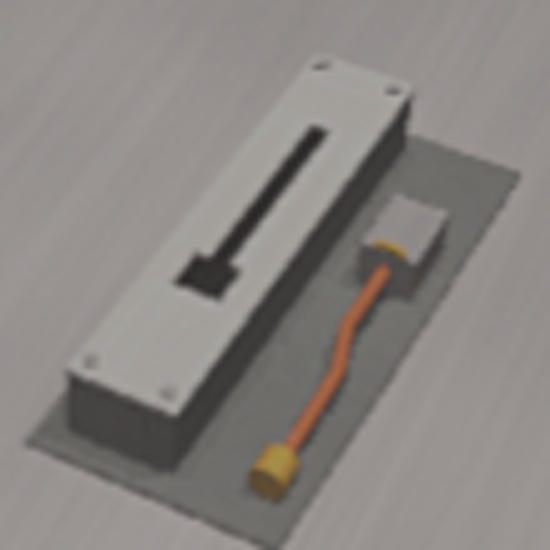

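```bash
cat > meas.py <<'E'
from h import *
def bigc(m,box):
    x0,y0,x1,y1=box; k=np.zeros_like(m);k[y0:y1,x0:x1]=m[y0:y1,x0:x1]
    cs,_=cv2.findContours(k,cv2.RETR_EXTERNAL,cv2.CHAIN_APPROX_NONE)
    return max(cs,key=cv2.contourArea)
def rectz(c,ct,z):
    P=np.array([onz(c,p[0].astype(float),z)[:2] for p in ct],np.float32)
    m=cv2.moments(ct); 
    (cx,cy),(w,h),a=cv2.minAreaRect(P)
    return np.array([cx,cy]),w,h,a,onz(c,(m['m10']/m['m00'],m['m01']/m['m00']),z)[:2]
def hsv(c): return cv2.cvtColor(c["color"],cv2.COLOR_RGB2HSV)
E
python3 - <<'E'
from meas import *
t=cam("top");s=cam("scene")
for n,c,bl,bp,bs in(("top",t,(108,175,250,225),(380,155,405,185),(355,150,405,250)),("scene",s,(284,112,362,200),(258,304,278,320),(195,262,295,348))):
    g=cv2.cvtColor(c["color"],cv2.COLOR_RGB2GRAY)
    x0,y0,x1,y1=bl; 
    th,_=cv2.threshold(g[y0:y1,x0:x1].reshape(-1,1),0,255,cv2.THRESH_OTSU)
    print(n,"gray ranges",th)
    print(g[160:175,386:402] if n=="top" else g[304:322,258:276])
    dark=(g<70).astype(np.uint8)*255
    bb=(135,192,212,215) if n=="top" else (308,128,343,168)
    k=bigc(dark,bb); print("slot+win",rectz(c,k,49), cv2.boundingRect(k))
E
```

```text
top gray ranges 131.0
[[118 119 119 120 117 119 122 125 121 123 123 120 120 126 131 138]
 [119 120 118 120 118 120 140 146 140 131 126 124 120 123 126 138]
 [119 119 118 109 105 124 155 168 159 155 148 141 129 126 128 139]
 [120 120 113 101 102 133 164 174 175 170 170 162 151 136 132 140]
 [117 117 108  92 106 147 171 173 176 177 176 174 163 150 136 142]
 [115 110  97  90 122 161 175 177 176 174 175 175 163 142 135 144]
 [110 105  88 102 141 168 177 175 176 174 177 174 161 138 133 143]
 [106  96  80 106 150 168 173 174 175 175 176 169 153 131 134 144]
 [ 86  80  68  90 125 144 158 167 170 174 172 163 144 133 138 144]
 [ 62  63  61  68  84 100 121 136 150 166 168 154 135 127 139 143]
 [ 57  55  59  53  60  66  79  87 112 131 142 137 127 132 139 144]
 [ 60  59  57  55  57  54  58  65  75  93 112 122 123 129 139 144]
 [ 62  53  55  63  56  55  61  65  73  90 109 121 124 133 144 147]
 [ 57  62  80  93  69  56  69  78  89 106 116 120 127 135 140 144]
 [ 69  86 108 112  75  69  89  97  99 111 119 122 129 139 145 146]]
slot+win (array([557.10015869, 163.74163818]), 141.23036193847656, 21.75
[... 926 characters left out ...]
 81  85  98]
 [108 109 103  88  81 100 139 164 167 166 160 137 108  82  80  80  78  91]
 [108 108 103  88  81  81 102 142 165 159 131  99  82  80  83  81  78  82]
 [108 106  99  92  85  82  83 103 127 121  96  82  81  83  83  83  78  74]
 [108 105  97  96  91  87  83  85  89  87  82  82  83  83  80  77  76  74]
 [101  99  97  97  97  93  87  85  86  85  84  84  82  76  69  70  72  74]
 [ 97  97  97  98  99  95  85  81  86  88  84  80  72  63  61  67  69  85]
 [ 97  97  97  97  97  90  74  70  83  88  81  74  64  59  59  65  80  97]]
slot+win (array([558.41833496, 164.17012024]), 137.54837036132812, 22.301464080810547, 81.47076416015625, array([553.29494758, 143.69719798])) (311, 131, 28, 33)
```

```bash
cat >> meas.py <<'E'
K=8
def upmask(c,box,f):
    x0,y0,x1,y1=box
    im=cv2.resize(c["color"][y0:y1,x0:x1],None,fx=K,fy=K,interpolation=cv2.INTER_CUBIC)
    m=f(cv2.cvtColor(im,cv2.COLOR_RGB2GRAY),cv2.cvtColor(im,cv2.COLOR_RGB2HSV)).astype(np.uint8)*255
    m=cv2.morphologyEx(m,cv2.MORPH_OPEN,np.ones((5,5)))
    cs,_=cv2.findContours(m,cv2.RETR_EXTERNAL,cv2.CHAIN_APPROX_NONE)
    k=max(cs,key=cv2.contourArea)
    return ((k[:,0,:]+.5)/K-.5+[x0,y0])
def rect(c,pts,z):
    P=np.array([onz(c,p,z)[:2] for p in pts],np.float32)
    q=cv2.minAreaRect(P); m=cv2.moments(P.reshape(-1,1,2))
    return np.round(q[0],1),np.round(q[1],1),round(q[2],2),np.round([m['m10']/m['m00'],m['m01']/m['m00']],1)
E
python3 - <<'E'
from meas import *
t=cam("top");s=cam("scene")
for th in(148,155):print("cover top",rect(t,upmask(t,(108,178,250,225),lambda g,h:g>th),49))
for th in(115,125,140):print("cover sc",rect(s,upmask(s,(284,112,362,198),lambda g,h:g>th),49))
for th in(80,90,105):
  print("slot top",rect(t,upmask(t,(135,192,215,215),lambda g,h:g<th),49))
  print("slot sc",rect(s,upmask(s,(306,126,345,170),lambda g,h:g<th),49))
  w=upmask(t,(194,192,215,215),lambda g,h:g<th);print("win top",rect(t,w,49))
for th in(142,150):print("pin top",rect(t,upmask(t,(385,158,400,172),lambda g,h:g>th),79))
for th in(130,140,158):print("pin sc",rect(s,upmask(s,(258,304,276,319),lambda g,h:g>th),79))
im=s["color"][190:193,296:300];print(s["color"][150,300],s["color"][150,280])
E
```

```text
cover top (array([555.9, 165. ]), array([300.6,  69.2]), 83.65, array([556. , 161.8]))
cover top (array([555., 156.]), array([281.2,  58.8]), 85.55, array([555. , 155.2]))
cover sc (array([551.7, 163. ]), array([219.9, 289.1]), 25.19, array([516.3, 181.6]))
cover sc (array([551.2, 164. ]), array([219.9, 286.9]), 25.19, array([516. , 181.9]))
cover sc (array([551. , 164.3]), array([219.9, 286.1]), 25.19, array([515.4, 182. ]))
slot top (array([555.1, 164.1]), array([143.2,  23.5]), 85.75, array([554.1, 150.3]))
slot sc (array([554.9, 165.4]), array([141.4,  23.6]), 85.62, array([553.8, 151.9]))
win top (array([550.9, 106.9]), array([28.5, 23.5]), 85.75, array([550.8, 105.6]))
slot top (array([555.5, 164. ]), array([143.8,  24.2]), 85.33, array([554.2, 150.9]))
slot sc (array([554.7, 165.5]), array([142.6,  24.4]), 85.81, array([553.9, 152.6]))
win top (array([550.9, 106.8]), array([28.9, 24.2]), 85.33, array([550.7, 105.5]))
slot top (array([554.5, 164. ]), array([145. ,  25.5]), 86.24, array([554.2, 151.7]))
slot sc (array([593.3, 142.9]), array([119.9,  19.3]), 85.57, array([591.8, 137.1]))
win top (array([550.7, 106.4]), array([29.5, 25.5]), 86.24, array([550.7, 105.4]))
pin top (array([ 632.7, -313.8]), array([17.8, 17.7]), 68.27, array([ 632.7, -313.6]))
pin top (array([ 632.8, -313.6]), array([16.5, 16.6]), 68.02, array([ 632.6, -313.4]))
pin sc (array([ 633.5, -308.6]), array([26.9, 25.1]), 25.81, array([ 633.7, -306.9]))
pin sc (array([ 633.6, -308.3]), array([26.4, 24.7]), 25.81, array([ 633.8, -306.6]))
pin sc (array([ 632.2, -311. ]), array([15.2, 15.2]), 67.39, array([ 632.2, -311.1]))
[153 148 146] [152 147 145]
```

```bash
cat > st.py <<'E'
from h import *
def st(target=None,jaw=None):
    s=r.read_state(); w,x,y,z=s["tcp_rot"]; M=R.from_quat([x,y,z,w]).as_matrix()
    print("t",round(s["time_s"],2),"tcp",s["tcp_pos"].round(1),"F",s["ft_force"].round(2),"w",round(s["gripper_width"],1),"j",s["joint_positions"].round(2))
    print("axes x",M[:,0].round(3),"y",M[:,1].round(3),"z",M[:,2].round(3),"jaw deg",np.degrees(np.arctan2(M[1,1],M[0,1])).round(1))
    if target is not None:
        print("offset tool",((M.T@(np.array(target)-s["tcp_pos"]))/1000).round(4))
    if jaw is not None:
        a=np.radians(jaw)
        xd=np.array([0,0,-1.]);yd=np.array([np.cos(a),np.sin(a),0]);D=np.c_[xd,yd,np.cross(xd,yd)]
        print("angular",R.from_matrix(M.T@D).as_rotvec().round(4))
E
python3 - <<'E'
from st import *
st([632.5,-312.5,130],68); st(None,-112)
st([550,105,130])
from meas import *
t=cam("top")
# stand top edges for yaw
k=upmask(t,(355,150,405,250),lambda g,h:(g>95)&(g<122)); print("stand",rect(t,k,25))
E
```

```text
t 0.4 tcp [ 147.1 -555.7  205.3] F [ 0.01  0.26 -0.07] w 93.9 j [-1.46  0.21  1.54 -0.    1.39 -0.15]
axes x [-0.  0. -1.] y [ 0.256 -0.967 -0.   ] z [-0.967 -0.256 -0.   ] jaw deg -75.2
offset tool [ 0.0753 -0.1109 -0.5314]
angular [-2.4988e+00 -5.0000e-04  1.0000e-04]
t 0.4 tcp [ 147.1 -555.7  205.3] F [ 0.01  0.26 -0.07] w 93.9 j [-1.46  0.21  1.54 -0.    1.39 -0.15]
axes x [-0.  0. -1.] y [ 0.256 -0.967 -0.   ] z [-0.967 -0.256 -0.   ] jaw deg -75.2
angular [6.428e-01 1.000e-04 4.000e-04]
t 0.4 tcp [ 147.1 -555.7  205.3] F [ 0.01  0.26 -0.07] w 93.9 j [-1.46  0.21  1.54 -0.    1.39 -0.15]
axes x [-0.  0. -1.] y [ 0.256 -0.967 -0.   ] z [-0.967 -0.256 -0.   ] jaw deg -75.2
offset tool [ 0.0755 -0.5356 -0.5585]
stand (array([ 562.1, -294.4]), array([ 63.7, 200.3]), 79.04, array([ 558. , -295.7]))
```

step_arm([
  {"claw":-1,"offset":[0,-0.208,-0.213],"angular":[0.2,0,0]},
  {"claw":-1,"offset":[0,-0.208,-0.213],"angular":[0.2,0,0]},
  {"claw":-1,"offset":[0,-0.208,-0.213],"angular":[0.2,0,0]},
  {"claw":-1,"offset":[0,-0.208,-0.213],"angular":[0.2,0,0]},
  {"claw":-1,"offset":[0,-0.208,-0.213],"angular":[0.2,0,0]},
  {"claw":-1,"offset":[0,-0.208,-0.213],"angular":[0.2,0,0]},
  {"claw":-1,"offset":[0,-0.208,-0.213],"angular":[0.2,0,0]},
  {"claw":-1,"offset":[0,-0.208,-0.213],"angular":[0.2,0,0]},
  {"claw":-1,"offset":[0.055,-0.111,-0.531],"angular":[0.643,0,0]},
  {"claw":-1,"offset":[0.055,-0.111,-0.531],"angular":[0.643,0,0]},
  {"claw":-1,"offset":[0.055,-0.111,-0.531],"angular":[0.643,0,0]},
  {"claw":-1,"offset":[0.055,-0.111,-0.531],"angular":[0.643,0,0]},
  {"claw":-1,"offset":[0.055,-0.111,-0.531],"angular":[0.643,0,0]},
  {"claw":-1,"offset":[0.055,-0.111,-0.531],"angular":[0.643,0,0]},
  {"claw":-1,"offset":[0.055,-0.111,-0.531],"angular":[0.643,0,0]},
  {"claw":-1,"offset":[0.055,-0.111,-0.531],"angular":[0.643,0,0]},
  {"claw":-1,"offset":[0.055,-0.111,-0.531],"angular":[0.643,0,0]},
  {"claw":-1,"offset":[0.055,-0.111,-0.531],"angular":[0.643,0,0]},
  {"claw":-1,"offset":[0.055,-0.111,-0.531],"angular":[0.643,0,0]},
  {"claw":-1,"offset":[0.055,-0.111,-0.531],"angular":[0.643,0,0]},
])

```text
time_s: 2.12
tcp_pos: [630.7, -313.3, 151.0]
tcp_rot: [0.135, -0.694, 0.135, 0.694]
ft_force: [0.3, -1.0, 0.2]
gripper_width: 93.8
```

```bash
python3 - <<'E'
from st import *
st([632.5,-312.5,50],-112)
s=cam("scene");t=cam("top")
crop(s,(150,180,350,340),4,"pics/s1.png");crop(t,(340,120,460,220),5,"pics/t1.png")
E
```

```text
t 2.12 tcp [ 630.7 -313.3  151. ] F [ 0.34 -0.96  0.16] w 93.8 j [-0.58  0.52  1.24 -0.    1.38  1.37]
axes x [-0.001 -0.    -1.   ] y [-0.376 -0.927  0.001] z [-0.927  0.376  0.   ] jaw deg -112.1
offset tool [ 0.101  -0.0014 -0.0014]
angular [-0.0012  0.0003 -0.0005]
```

View pics/s1.png

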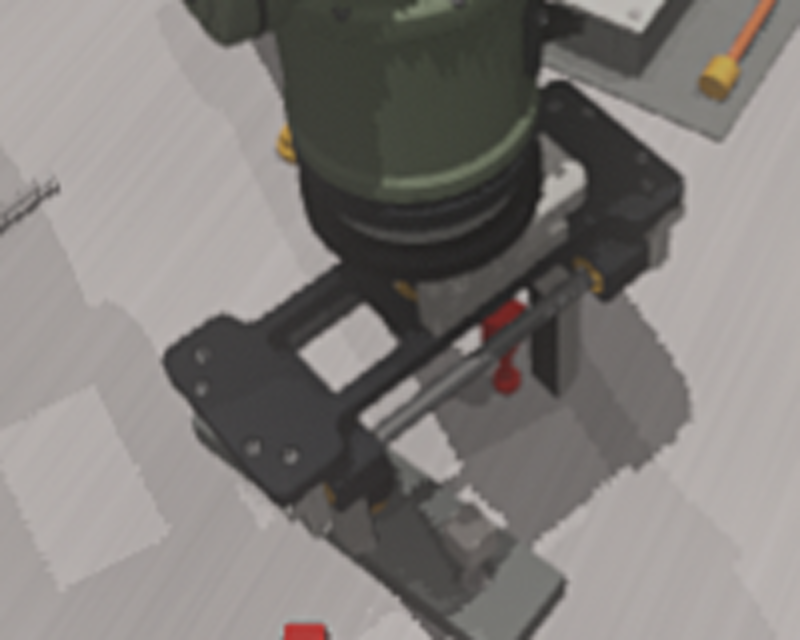

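View pics/t1.png

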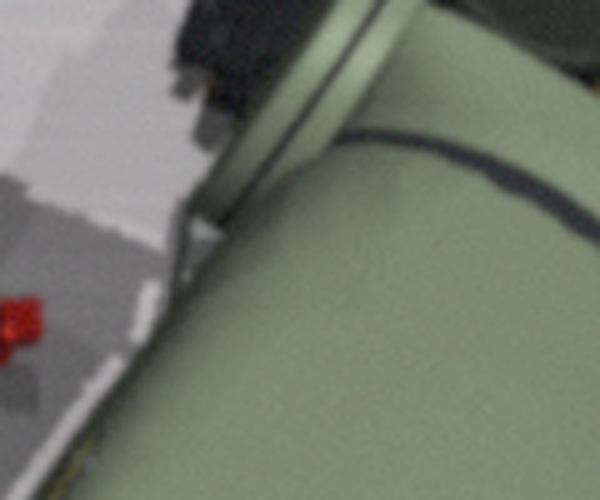

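step_arm([
  {"claw":0,"offset":[0,0,0],"angular":[0,0,0]},
  {"claw":0,"offset":[0,0,0],"angular":[0,0,0]},
  {"claw":0,"offset":[0,0,0],"angular":[0,0,0]},
  {"claw":0,"offset":[0,0,0],"angular":[0,0,0]},
  {"claw":0,"offset":[0.02,0,0],"angular":[0,0,0]},
  {"claw":0,"offset":[0.04,0,0],"angular":[0,0,0]},
  {"claw":0,"offset":[0.055,0,0],"angular":[0,0,0]},
  {"claw":0,"offset":[0.055,0,0],"angular":[0,0,0]},
])

```text
time_s: 2.88
tcp_pos: [629.2, -310.9, 90.9]
tcp_rot: [0.136, -0.691, 0.134, 0.697]
ft_force: [-0.7, -0.5, -1.2]
gripper_width: 47.9
```

```bash
python3 - <<'E'
from st import *
st([632.5,-312.5,48],-112)
s=cam("scene")
crop(s,(200,240,320,340),6,"pics/s2.png")
E
```

```text
t 2.88 tcp [ 629.2 -310.9   90.9] F [-0.74 -0.53 -1.18] w 47.9 j [-0.58  0.57  1.28 -0.    1.29  1.37]
axes x [-0.007  0.004 -1.   ] y [-0.375 -0.927 -0.002] z [-0.927  0.375  0.008] jaw deg -112.0
offset tool [ 0.0428  0.0003 -0.004 ]
angular [-0.0003  0.008   0.0016]
```

View pics/s2.png

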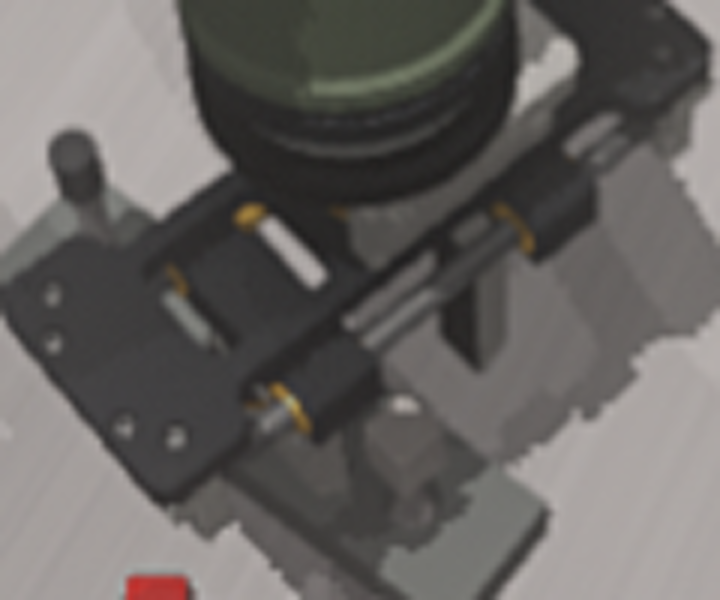

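step_arm([
  {"claw":0,"offset":[0,0,0],"angular":[0,0,0]},
  {"claw":0,"offset":[0.01,0,0],"angular":[0,0,0]},
  {"claw":0,"offset":[0.02,0,0],"angular":[0,0,0]},
  {"claw":0,"offset":[0.03,0,0],"angular":[0,0,0]},
  {"claw":0,"offset":[0.04,0,0],"angular":[0,0,0]},
  {"claw":0,"offset":[0.047,0,0],"angular":[0,0,0]},
  {"claw":0,"offset":[0.047,0,0],"angular":[0,0,0]},
  {"claw":0,"offset":[0.047,0,0],"angular":[0,0,0]},
  {"claw":0,"offset":[0.047,0,0],"angular":[0,0,0]},
], force=20)

```text
time_s: 3.68
tcp_pos: [632.3, -312.8, 48.6]
tcp_rot: [-0.135, 0.694, -0.135, -0.694]
ft_force: [0.2, 0.4, -0.1]
gripper_width: 47.0
```

```bash
python3 - <<'E'
from st import *
st([632.5,-312.5,48],-112)
s=cam("scene")
crop(s,(200,240,320,340),6,"pics/s3.png")
E
```

```text
t 3.68 tcp [ 632.3 -312.8   48.6] F [ 0.18  0.42 -0.07] w 47.0 j [-0.58  0.62  1.31  0.    1.21  1.37]
axes x [ 0. -0. -1.] y [-0.375 -0.927  0.   ] z [-0.927  0.375 -0.   ] jaw deg -112.0
offset tool [ 0.0006 -0.0004 -0.0001]
angular [-0.0002 -0.0004 -0.0001]
```

View pics/s3.png

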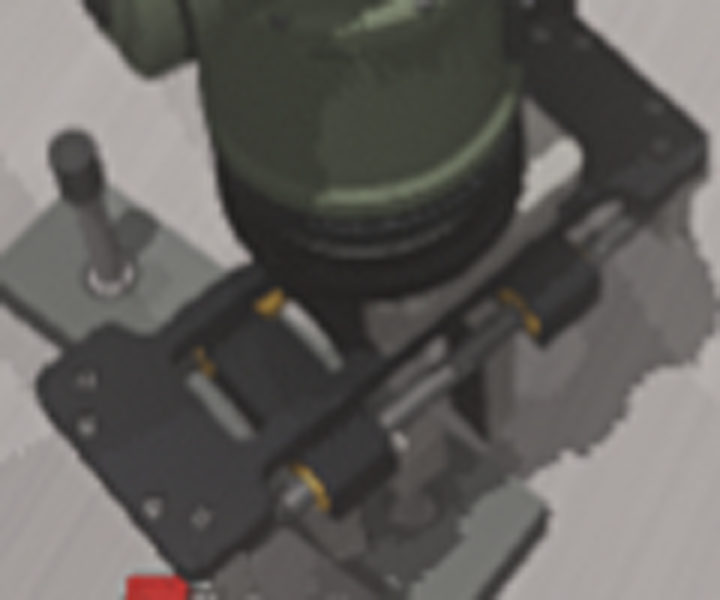

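Fingers straddle the silver head (crop ~(400,440)); closing.

step_arm([
  {"claw":0.3,"offset":[0,0,0],"angular":[0,0,0]},
  {"claw":0.5,"offset":[0,0,0],"angular":[0,0,0]},
  {"claw":0.6,"offset":[0,0,0],"angular":[0,0,0]},
  {"claw":0.7,"offset":[0,0,0],"angular":[0,0,0]},
  {"claw":1,"offset":[0,0,0],"angular":[0,0,0]},
  {"claw":1,"offset":[0,0,0],"angular":[0,0,0]},
  {"claw":1,"offset":[0,0,0],"angular":[0,0,0]},
  {"claw":1,"offset":[0,0,0],"angular":[0,0,0]},
  {"claw":1,"offset":[0,0,0],"angular":[0,0,0]},
  {"claw":1,"offset":[0,0,0],"angular":[0,0,0]},
], force=20)

```text
time_s: 4.57
tcp_pos: [632.1, -312.7, 48.6]
tcp_rot: [-0.135, 0.694, -0.135, -0.694]
ft_force: [0.9, 0.3, 0.8]
gripper_width: 17.6
```

```bash
python3 - <<'E'
from st import *
st()
E
```

```text
t 4.57 tcp [ 632.1 -312.7   48.6] F [0.91 0.32 0.83] w 17.6 j [-0.58  0.62  1.31  0.    1.21  1.37]
axes x [ 0. -0. -1.] y [-0.375 -0.927 -0.   ] z [-0.927  0.375 -0.   ] jaw deg -112.0
```

step_arm([
  {"claw":1,"offset":[-0.015,0,0],"angular":[0,0,0]},
  {"claw":1,"offset":[-0.04,0,0],"angular":[0,0,0]},
  {"claw":1,"offset":[-0.08,0,0],"angular":[0,0,0]},
  {"claw":1,"offset":[-0.11,0,0],"angular":[0,0,0]},
  {"claw":1,"offset":[-0.11,0,0],"angular":[0,0,0]},
  {"claw":1,"offset":[-0.11,0,0],"angular":[0,0,0]},
])

```text
time_s: 5.07
tcp_pos: [633.8, -313.9, 162.8]
tcp_rot: [-0.134, 0.696, -0.136, -0.692]
ft_force: [-0.0, -0.5, -1.4]
gripper_width: 17.6
```

```bash
python3 - <<'E'
from st import *
st([550.8,105.6,158],-94.4)
s=cam("scene")
crop(s,(170,180,330,340),4,"pics/s4.png")
E
```

```text
t 5.07 tcp [ 633.8 -313.9  162.8] F [-0.02 -0.54 -1.35] w 17.6 j [-0.58  0.51  1.23 -0.    1.4   1.37]
axes x [ 0.006 -0.004 -1.   ] y [-0.375 -0.927  0.001] z [-0.927  0.375 -0.007] jaw deg -112.0
offset tool [ 0.0026 -0.3578  0.2342]
angular [-0.3073 -0.0066 -0.0025]
```

View pics/s4.png

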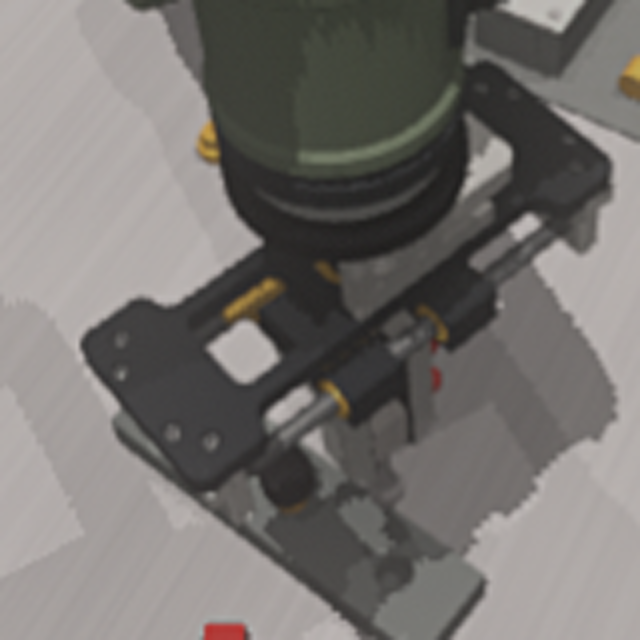

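step_arm([
  {"claw":1,"offset":[0,-0.07,0.045],"angular":[-0.06,0,0]},
  {"claw":1,"offset":[0,-0.07,0.045],"angular":[-0.06,0,0]},
  {"claw":1,"offset":[0,-0.14,0.09],"angular":[-0.12,0,0]},
  {"claw":1,"offset":[0,-0.14,0.09],"angular":[-0.12,0,0]},
  {"claw":1,"offset":[0,-0.21,0.135],"angular":[-0.18,0,0]},
  {"claw":1,"offset":[0,-0.21,0.135],"angular":[-0.18,0,0]},
  {"claw":1,"offset":[0,-0.28,0.18],"angular":[-0.25,0,0]},
  {"claw":1,"offset":[0,-0.28,0.18],"angular":[-0.25,0,0]},
  {"claw":1,"offset":[0,-0.357,0.232],"angular":[-0.307,0,0]},
  {"claw":1,"offset":[0,-0.357,0.232],"angular":[-0.307,0,0]},
  {"claw":1,"offset":[0,-0.357,0.232],"angular":[-0.307,0,0]},
  {"claw":1,"offset":[0,-0.357,0.232],"angular":[-0.307,0,0]},
  {"claw":1,"offset":[0,-0.357,0.232],"angular":[-0.307,0,0]},
  {"claw":1,"offset":[0,-0.357,0.232],"angular":[-0.307,0,0]},
  {"claw":1,"offset":[0,-0.357,0.232],"angular":[-0.307,0,0]},
  {"claw":1,"offset":[0,-0.357,0.232],"angular":[-0.307,0,0]},
])

```text
time_s: 6.45
tcp_pos: [551.1, 103.6, 158.2]
tcp_rot: [0.028, -0.706, 0.028, 0.707]
ft_force: [-0.9, -0.3, -0.3]
gripper_width: 17.8
```

```bash
python3 - <<'E'
from st import *
st([550.8,105.6,158],-94.4)
s=cam("scene");t=cam("top")
print("foot exp",proj(s,[550.8,105.6,115]),"win",proj(s,[550.8,105.6,49]),proj(t,[550.8,105.6,115]))
crop(s,(260,90,400,220),5,"pics/s5.png");crop(t,(130,140,260,240),5,"pics/t5.png")
E
```

```text
t 6.45 tcp [551.1 103.6 158.2] F [-0.85 -0.26 -0.29] w 17.8 j [ 0.03  0.22  1.63 -0.    1.3   1.68]
axes x [-0. -0. -1.] y [-0.08  -0.997  0.   ] z [-0.997  0.08   0.   ] jaw deg -94.6
offset tool [ 0.0002 -0.002   0.0005]
angular [-0.003   0.0004 -0.0003]
foot exp [317.45856895 139.99251044] win [316.07350481 160.1176978 ] [195.50145925 196.78045204]
```

View pics/s5.png

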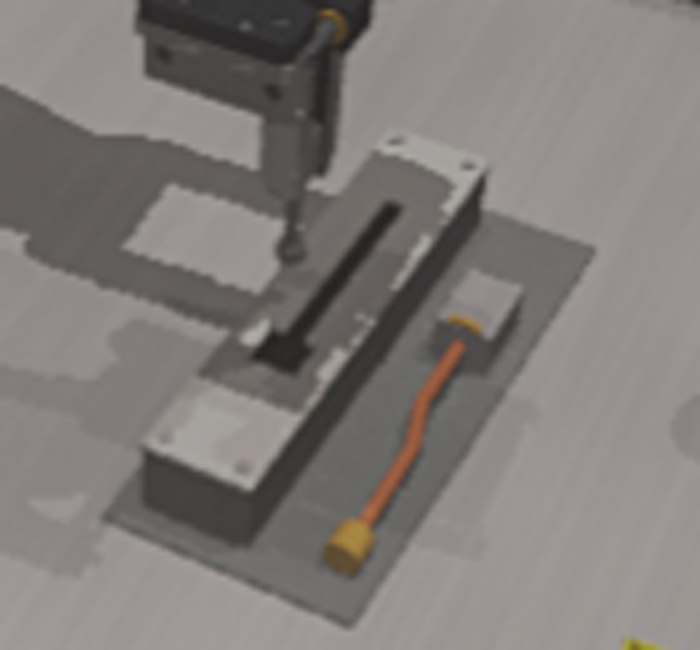

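View pics/t5.png

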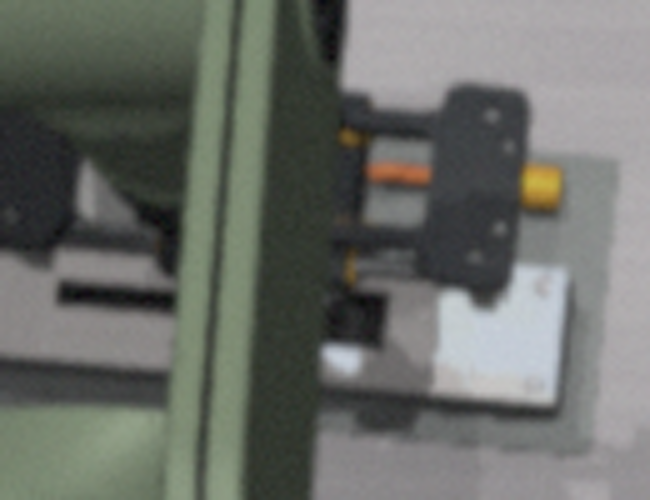

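step_arm([
  {"claw":1,"offset":[0.02,0,0],"angular":[0,0,0]},
  {"claw":1,"offset":[0.04,0,0],"angular":[0,0,0]},
  {"claw":1,"offset":[0.06,0,0],"angular":[0,0,0]},
  {"claw":1,"offset":[0.06,0,0],"angular":[0,0,0]},
  {"claw":1,"offset":[0.06,0,0],"angular":[0,0,0]},
  {"claw":1,"offset":[0.06,0,0],"angular":[0,0,0]},
  {"claw":1,"offset":[0.06,0,0],"angular":[0,0,0]},
])

```text
time_s: 7.13
tcp_pos: [552.3, 105.1, 100.2]
tcp_rot: [-0.027, 0.708, -0.027, -0.705]
ft_force: [0.0, -0.1, -0.1]
gripper_width: 18.0
```

```bash
python3 - <<'E'
from st import *
st([550.8,105.6,158],-94.4)
s=cam("scene");t=cam("top")
print("foot exp",proj(s,[550.8,105.6,59]),"win",proj(s,[550.8,105.6,49]))
crop(s,(285,110,355,180),10,"pics/s6.png")
E
```

```text
t 7.13 tcp [552.3 105.1 100.2] F [ 0.04 -0.11 -0.11] w 18.0 j [0.03 0.29 1.68 0.   1.18 1.68]
axes x [ 0.003  0.    -1.   ] y [-0.077 -0.997 -0.   ] z [-0.997  0.077 -0.003] jaw deg -94.4
offset tool [-0.0578 -0.0004  0.0013]
angular [-0.0008 -0.0032  0.0004]
foot exp [316.27420937 157.20657474] win [316.07350481 160.1176978 ]
```

View pics/s6.png

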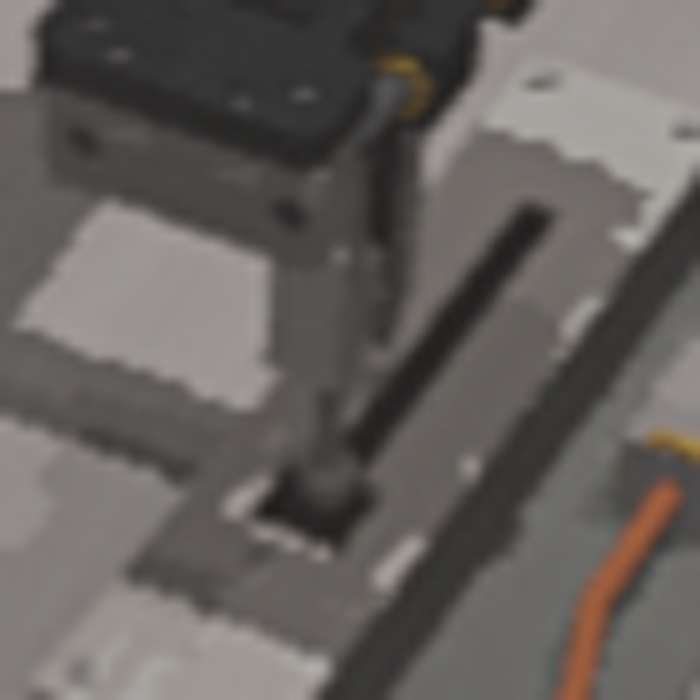

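```bash
python3 - <<'E'
from st import *
s=cam("scene")
st()
for uv in((317.5,157.3),(317.0,157.3),(318,157.6)):print(onz(s,uv,59))
crop(s,(300,140,335,170),20,"pics/s7.png")
print(cv2.cvtColor(s["color"],cv2.COLOR_RGB2GRAY)[146:168,306:328])
E
```

```text
t 7.28 tcp [551.8 105.3  99.9] F [-1.27 -0.45 -1.18] w 17.9 j [0.03 0.29 1.68 0.   1.18 1.68]
axes x [ 0.003  0.    -1.   ] y [-0.077 -0.997 -0.   ] z [-0.997  0.077 -0.003] jaw deg -94.4
[553.67479602 106.5921303   59.        ]
[552.55545458 106.06245981  59.        ]
[555.21017576 106.13762289  59.        ]
[[151 152 151 151 147 127  98  86  84  83  85  85  80  74  75  78  86  91
   77  51  37  35]
 [152 152 151 151 153 146 122  95  85  85  86  86  82  75  78  79  77  71
   52  38  36  39]
 [154 152 151 153 152 139 107  89  88  88  84  82  81  76  84  85  74  59
   41  37  38  55]
 [142 147 153 154 146 119  90  88  90  89  79  65  69  76  88  86  64  44
   36  37  48  79]
 [ 98 120 143 144 129  98  88  89  90  90  79  63  67  84  97  80  47  36
   37  44  69  93]
 [ 92  95  97  96  90  87  88  88  89  89  80  63  70  89  91  58  37  38
   41  61  88 100]
 [ 92  91  91  90  88  90  92  93  89  88  77  65  69  75  64  42  38  39
   57  84  99  99]
 [ 85  86  89  89  89  93 101  97  89  85  72  64  64  57  40  38  37  51
   81  99  99  97]
 [ 86  88  89  89  89  96 100  90  87  84  72
[... 557 characters left out ...]
2  58  57  45  37  44  69  91
   98  96  97  98]
 [ 92 116 133 111  74  43  40  39  37  40  41  41  41  38  43  63  87  98
   96  95  96  97]
 [ 89  91  93 100 107 100  88  72  49  40  38  39  38  39  62  88  98  97
   94  96  98  96]
 [ 90  89  87  92 117 136 130 118 101  73  49  43  38  50  82  99  98  95
   97 107 117 101]
 [ 90  90  90  88  86  89  98 124 136 109  91  88  55  67  93  98  96 106
  121 141 149 110]
 [ 91  91  90  84  77  78  88  98 102 101 123 128  87  87  97  96  97 130
  158 155 129  78]
 [ 89  91  89  90  89  92  96  97  97  97 101 102  97  97  97  95 109 141
  156 132  82  56]
 [ 82  87  90 100 109 102  98  97  97  96  96  96  98  98  98  99 132 158
  141  95  55  53]]
```

View pics/s7.png

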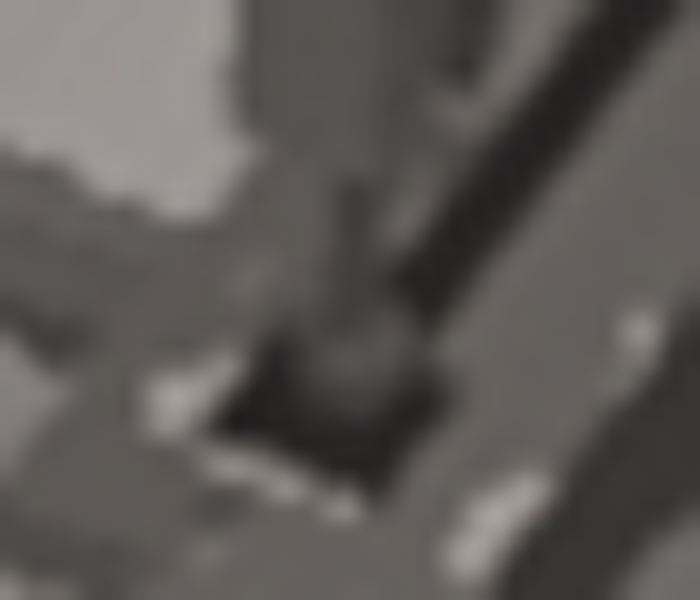

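step_arm([
  {"claw":1,"offset":[0,0,0.001],"angular":[0,0,0]},
  {"claw":1,"offset":[0.005,0,0.001],"angular":[0,0,0]},
  {"claw":1,"offset":[0.01,0,0.001],"angular":[0,0,0]},
  {"claw":1,"offset":[0.015,0,0.001],"angular":[0,0,0]},
  {"claw":1,"offset":[0.02,0,0.001],"angular":[0,0,0]},
  {"claw":1,"offset":[0.023,0,0.001],"angular":[0,0,0]},
  {"claw":1,"offset":[0.023,0,0.001],"angular":[0,0,0]},
  {"claw":1,"offset":[0.023,0,0.001],"angular":[0,0,0]},
  {"claw":1,"offset":[0.023,0,0.001],"angular":[0,0,0]},
])

```text
time_s: 8.03
tcp_pos: [550.0, 105.3, 75.5]
tcp_rot: [-0.027, 0.707, -0.027, -0.707]
ft_force: [0.3, -0.0, -0.7]
gripper_width: 18.1
```

```bash
python3 - <<'E'
from st import *
st()
s=cam("scene")
crop(s,(295,130,340,175),15,"pics/s8.png")
F=[]
for _ in range(5): cam("scene");F.append(r.read_state()["ft_force"])
print(np.mean(F,0).round(2),np.std(F,0).round(2)); st()
E
```

```text
t 8.03 tcp [550.  105.3  75.5] F [ 0.29 -0.03 -0.72] w 18.1 j [ 0.03  0.32  1.7  -0.    1.13  1.68]
axes x [ 0. -0. -1.] y [-0.077 -0.997  0.   ] z [-0.997  0.077 -0.   ] jaw deg -94.4
[-0.34  0.15 -0.8 ] [0.39 0.51 0.48]
t 8.33 tcp [550.  105.3  75.7] F [-0.44  0.43 -1.52] w 17.4 j [0.03 0.32 1.7  0.   1.13 1.68]
axes x [ 0.001  0.    -1.   ] y [-0.077 -0.997 -0.   ] z [-0.997  0.077 -0.001] jaw deg -94.4
```

View pics/s8.png

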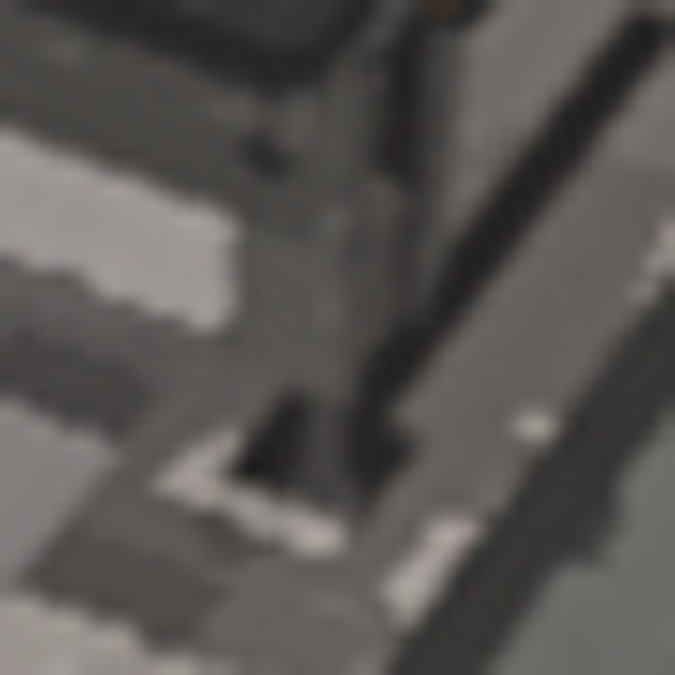

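step_arm([
  {"claw":1,"offset":[0.001,0,0],"angular":[0,0,0]},
  {"claw":1,"offset":[0.002,0,0],"angular":[0,0,0]},
  {"claw":1,"offset":[0.003,0,0],"angular":[0,0,0]},
  {"claw":1,"offset":[0.004,0,0],"angular":[0,0,0]},
  {"claw":1,"offset":[0.005,0,0],"angular":[0,0,0]},
  {"claw":1,"offset":[0.005,0,0],"angular":[0,0,0]},
  {"claw":1,"offset":[0.005,0,0],"angular":[0,0,0]},
  {"claw":1,"offset":[0.005,0,0],"angular":[0,0,0]},
  {"claw":1,"offset":[0.005,0,0],"angular":[0,0,0]},
])

```text
time_s: 9.08
tcp_pos: [549.8, 105.3, 70.6]
tcp_rot: [-0.027, 0.707, -0.027, -0.707]
ft_force: [-0.5, 0.3, 0.6]
gripper_width: 17.8
```

```bash
cat > f.py <<'E'
from st import *
F=[];P=[]
for _ in range(6): cam("scene");q=r.read_state();F.append(q["ft_force"]);P.append(q["tcp_pos"])
print("t",round(q["time_s"],2),"F",np.mean(F,0).round(2),"tcp",np.mean(P,0).round(2))
m=np.mean(P,0)[:2]-[554.6,155.4]
print("latch xy",round(m@[.997,-.077],1),round(m@[.077,.997],1))
E
python3 f.py
```

```text
t 9.38 F [-0.3  -0.79  1.23] tcp [549.81 105.3   70.53]
latch xy -0.9 -50.3
```

step_arm([
  {"claw":1,"offset":[0.001,0,0],"angular":[0,0,0]},
  {"claw":1,"offset":[0.001,-0.002,0],"angular":[0,0,0]},
  {"claw":1,"offset":[0.001,-0.004,0],"angular":[0,0,0]},
  {"claw":1,"offset":[0.001,-0.006,0],"angular":[0,0,0]},
  {"claw":1,"offset":[0.001,-0.008,0],"angular":[0,0,0]},
  {"claw":1,"offset":[0.001,-0.01,0],"angular":[0,0,0]},
  {"claw":1,"offset":[0.001,-0.012,0],"angular":[0,0,0]},
  {"claw":1,"offset":[0.001,-0.014,0],"angular":[0,0,0]},
  {"claw":1,"offset":[0.001,-0.016,0],"angular":[0,0,0]},
  {"claw":1,"offset":[0.001,-0.018,0],"angular":[0,0,0]},
  {"claw":1,"offset":[0.001,-0.02,0],"angular":[0,0,0]},
  {"claw":1,"offset":[0.001,-0.02,0],"angular":[0,0,0]},
  {"claw":1,"offset":[0.001,-0.02,0],"angular":[0,0,0]},
])

```text
time_s: 10.47
tcp_pos: [551.3, 125.8, 69.4]
tcp_rot: [-0.027, 0.707, -0.027, -0.707]
ft_force: [0.5, 0.6, 1.5]
gripper_width: 17.9
```

```bash
python3 f.py; python3 - <<'E'
from st import *
st()
s=cam("scene")
crop(s,(295,120,350,175),13,"pics/s9.png")
E
```

```text
t 10.77 F [-0.09  0.22  1.52] tcp [551.35 125.7   69.49]
latch xy -0.9 -29.9
t 10.77 tcp [551.4 125.6  69.5] F [-0.06  1.16  1.44] w 17.4 j [0.07 0.33 1.68 0.   1.12 1.72]
axes x [ 0.     0.001 -1.   ] y [-0.077 -0.997 -0.001] z [-0.997  0.077 -0.   ] jaw deg -94.4
```

View pics/s9.png

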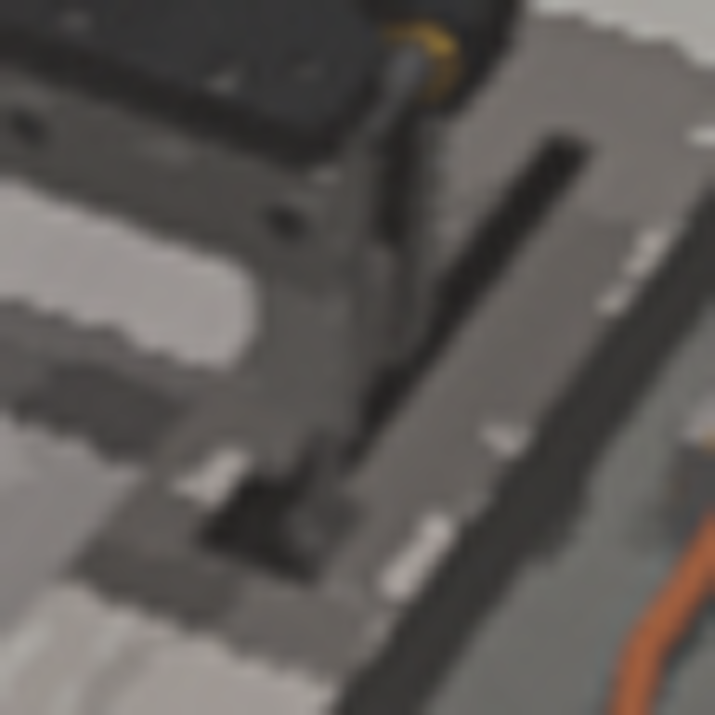

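step_arm([
  {"claw":1,"offset":[0,-0.002,0],"angular":[0,0,0]},
  {"claw":1,"offset":[0,-0.004,0],"angular":[0,0,0]},
  {"claw":1,"offset":[0,-0.006,0],"angular":[0,0,0]},
  {"claw":1,"offset":[0,-0.008,0],"angular":[0,0,0]},
  {"claw":1,"offset":[0,-0.01,0],"angular":[0,0,0]},
  {"claw":1,"offset":[0,-0.012,0],"angular":[0,0,0]},
  {"claw":1,"offset":[0,-0.013,0],"angular":[0,0,0]},
  {"claw":1,"offset":[0,-0.014,0],"angular":[0,0,0]},
  {"claw":1,"offset":[0,-0.014,0],"angular":[0,0,0]},
])

```text
time_s: 11.57
tcp_pos: [552.4, 139.5, 69.4]
tcp_rot: [-0.027, 0.707, -0.027, -0.707]
ft_force: [-0.3, -1.4, 2.2]
gripper_width: 17.7
```

```bash
python3 f.py
```

```text
t 11.87 F [-0.38 -0.51  2.17] tcp [552.41 139.47  69.46]
latch xy -1.0 -16.1
```

step_arm([
  {"claw":1,"offset":[0,-0.001,0],"angular":[0,0,0]},
  {"claw":1,"offset":[0,-0.002,0],"angular":[0,0,0]},
  {"claw":1,"offset":[0,-0.003,0],"angular":[0,0,0]},
  {"claw":1,"offset":[0,-0.003,0],"angular":[0,0,0]},
])

```text
time_s: 12.2
tcp_pos: [552.6, 142.3, 69.4]
tcp_rot: [0.027, -0.707, 0.027, 0.707]
ft_force: [-0.2, -1.4, 1.9]
gripper_width: 18.0
```

```bash
python3 f.py
```

```text
t 12.5 F [-0.01 -1.09  2.1 ] tcp [552.64 142.29  69.45]
latch xy -0.9 -13.2
```

step_arm([
  {"claw":1,"offset":[0,-0.001,0],"angular":[0,0,0]},
  {"claw":1,"offset":[0,-0.002,0],"angular":[0,0,0]},
  {"claw":1,"offset":[0,-0.003,0],"angular":[0,0,0]},
  {"claw":1,"offset":[0,-0.003,0],"angular":[0,0,0]},
])

```text
time_s: 12.83
tcp_pos: [552.9, 145.4, 69.5]
tcp_rot: [-0.027, 0.707, -0.027, -0.707]
ft_force: [0.6, -1.6, 1.8]
gripper_width: 17.7
```

```bash
python3 f.py
```

```text
t 13.13 F [-0.13 -1.02  1.79] tcp [552.88 145.41  69.46]
latch xy -0.9 -10.1
```

step_arm([
  {"claw":1,"offset":[0,-0.001,0],"angular":[0,0,0]},
  {"claw":1,"offset":[0,-0.002,0],"angular":[0,0,0]},
  {"claw":1,"offset":[0,-0.003,0],"angular":[0,0,0]},
  {"claw":1,"offset":[0,-0.003,0],"angular":[0,0,0]},
])

```text
time_s: 13.47
tcp_pos: [553.1, 148.4, 69.4]
tcp_rot: [-0.027, 0.707, -0.027, -0.707]
ft_force: [-0.3, -1.9, 1.9]
gripper_width: 17.7
```

```bash
python3 f.py
```

```text
t 13.77 F [ 0.19 -0.95  2.29] tcp [553.1  148.33  69.45]
latch xy -1.0 -7.2
```

step_arm([
  {"claw":1,"offset":[0,-0.001,0],"angular":[0,0,0]},
  {"claw":1,"offset":[0,-0.002,0],"angular":[0,0,0]},
  {"claw":1,"offset":[0,-0.003,0],"angular":[0,0,0]},
  {"claw":1,"offset":[0,-0.003,0],"angular":[0,0,0]},
])

```text
time_s: 14.1
tcp_pos: [553.3, 151.4, 69.4]
tcp_rot: [-0.027, 0.707, -0.027, -0.707]
ft_force: [0.5, -0.9, 2.5]
gripper_width: 18.0
```

```bash
python3 f.py
```

```text
t 14.4 F [-0.24 -1.46  1.83] tcp [553.34 151.36  69.46]
latch xy -0.9 -4.1
```

step_arm([
  {"claw":1,"offset":[0,-0.001,0],"angular":[0,0,0]},
  {"claw":1,"offset":[0,-0.002,0],"angular":[0,0,0]},
  {"claw":1,"offset":[0,-0.003,0],"angular":[0,0,0]},
  {"claw":1,"offset":[0,-0.003,0],"angular":[0,0,0]},
])

```text
time_s: 14.73
tcp_pos: [553.6, 154.4, 69.4]
tcp_rot: [-0.027, 0.707, -0.027, -0.707]
ft_force: [-1.1, -0.8, 1.6]
gripper_width: 17.7
```

```bash
python3 f.py
```

```text
t 15.03 F [-0.39 -0.98  1.73] tcp [553.57 154.33  69.46]
latch xy -0.9 -1.1
```

step_arm([
  {"claw":1,"offset":[0,-0.001,0],"angular":[0,0,0]},
  {"claw":1,"offset":[0,-0.002,0],"angular":[0,0,0]},
  {"claw":1,"offset":[0,-0.003,0],"angular":[0,0,0]},
  {"claw":1,"offset":[0,-0.003,0],"angular":[0,0,0]},
])

```text
time_s: 15.37
tcp_pos: [553.8, 157.4, 69.5]
tcp_rot: [-0.027, 0.707, -0.027, -0.707]
ft_force: [0.3, -1.0, 2.5]
gripper_width: 17.8
```

```bash
python3 f.py
```

```text
t 15.67 F [-0.03 -1.19  1.93] tcp [553.81 157.33  69.47]
latch xy -0.9 1.9
```

step_arm([
  {"claw":1,"offset":[0,-0.001,0],"angular":[0,0,0]},
  {"claw":1,"offset":[0,-0.002,0],"angular":[0,0,0]},
  {"claw":1,"offset":[0,-0.003,0],"angular":[0,0,0]},
  {"claw":1,"offset":[0,-0.003,0],"angular":[0,0,0]},
])

```text
time_s: 16.0
tcp_pos: [554.0, 160.3, 69.4]
tcp_rot: [0.027, -0.707, 0.027, 0.707]
ft_force: [-0.0, -1.4, 2.4]
gripper_width: 18.0
```

```bash
python3 f.py
```

```text
t 16.3 F [ 0.23 -0.81  1.99] tcp [554.03 160.33  69.45]
latch xy -0.9 4.9
```

step_arm([
  {"claw":1,"offset":[0,-0.001,0],"angular":[0,0,0]},
  {"claw":1,"offset":[0,-0.002,0],"angular":[0,0,0]},
  {"claw":1,"offset":[0,-0.003,0],"angular":[0,0,0]},
  {"claw":1,"offset":[0,-0.003,0],"angular":[0,0,0]},
])

```text
time_s: 16.63
tcp_pos: [554.3, 163.3, 69.5]
tcp_rot: [-0.027, 0.707, -0.027, -0.707]
ft_force: [-0.5, -1.0, 3.2]
gripper_width: 17.7
```

```bash
python3 f.py
```

```text
t 16.93 F [-0.47 -0.94  1.57] tcp [554.26 163.32  69.47]
latch xy -0.9 7.9
```

step_arm([
  {"claw":1,"offset":[0,-0.001,0],"angular":[0,0,0]},
  {"claw":1,"offset":[0,-0.002,0],"angular":[0,0,0]},
  {"claw":1,"offset":[0,-0.003,0],"angular":[0,0,0]},
  {"claw":1,"offset":[0,-0.003,0],"angular":[0,0,0]},
])

```text
time_s: 17.27
tcp_pos: [554.5, 166.3, 69.4]
tcp_rot: [-0.027, 0.707, -0.027, -0.707]
ft_force: [0.7, -1.5, 2.0]
gripper_width: 18.0
```

```bash
python3 f.py
```

```text
t 17.57 F [-0.03 -1.11  1.81] tcp [554.49 166.3   69.45]
latch xy -0.9 10.9
```

step_arm([
  {"claw":1,"offset":[0,-0.001,0],"angular":[0,0,0]},
  {"claw":1,"offset":[0,-0.002,0],"angular":[0,0,0]},
  {"claw":1,"offset":[0,-0.003,0],"angular":[0,0,0]},
  {"claw":1,"offset":[0,-0.003,0],"angular":[0,0,0]},
])

```text
time_s: 17.9
tcp_pos: [554.7, 169.4, 69.5]
tcp_rot: [-0.027, 0.707, -0.027, -0.707]
ft_force: [0.1, -0.7, 2.9]
gripper_width: 18.0
```

```bash
python3 f.py
```

```text
t 18.2 F [-0.11 -1.26  1.99] tcp [554.72 169.3   69.45]
latch xy -1.0 13.9
```

step_arm([
  {"claw":1,"offset":[0,-0.001,0],"angular":[0,0,0]},
  {"claw":1,"offset":[0,-0.002,0],"angular":[0,0,0]},
  {"claw":1,"offset":[0,-0.003,0],"angular":[0,0,0]},
  {"claw":1,"offset":[0,-0.003,0],"angular":[0,0,0]},
])

```text
time_s: 18.53
tcp_pos: [554.9, 172.3, 69.4]
tcp_rot: [0.027, -0.707, 0.027, 0.707]
ft_force: [0.4, -1.1, 2.6]
gripper_width: 18.1
```

```bash
python3 f.py
```

```text
t 18.83 F [ 0.22 -0.77  2.14] tcp [554.95 172.29  69.46]
latch xy -1.0 16.9
```

step_arm([
  {"claw":1,"offset":[0,-0.001,0],"angular":[0,0,0]},
  {"claw":1,"offset":[0,-0.002,0],"angular":[0,0,0]},
  {"claw":1,"offset":[0,-0.003,0],"angular":[0,0,0]},
  {"claw":1,"offset":[0,-0.003,0],"angular":[0,0,0]},
])

```text
time_s: 19.17
tcp_pos: [555.2, 175.3, 69.4]
tcp_rot: [-0.027, 0.707, -0.027, -0.707]
ft_force: [0.3, -1.5, 2.2]
gripper_width: 17.7
```

```bash
python3 f.py
```

```text
t 19.47 F [ 0.09 -1.05  1.67] tcp [555.2  175.29  69.46]
latch xy -0.9 19.9
```

step_arm([
  {"claw":1,"offset":[0,-0.001,0],"angular":[0,0,0]},
  {"claw":1,"offset":[0,-0.002,0],"angular":[0,0,0]},
  {"claw":1,"offset":[0,-0.003,0],"angular":[0,0,0]},
  {"claw":1,"offset":[0,-0.003,0],"angular":[0,0,0]},
])

```text
time_s: 19.8
tcp_pos: [555.4, 178.3, 69.4]
tcp_rot: [-0.027, 0.707, -0.027, -0.707]
ft_force: [0.1, -0.9, 2.7]
gripper_width: 18.3
```

```bash
python3 f.py
```

```text
t 20.1 F [ 0.15 -0.79  1.77] tcp [555.42 178.27  69.45]
latch xy -0.9 22.9
```

step_arm([
  {"claw":1,"offset":[0,-0.001,0],"angular":[0,0,0]},
  {"claw":1,"offset":[0,-0.002,0],"angular":[0,0,0]},
  {"claw":1,"offset":[0,-0.003,0],"angular":[0,0,0]},
  {"claw":1,"offset":[0,-0.003,0],"angular":[0,0,0]},
])

```text
time_s: 20.43
tcp_pos: [555.1, 181.5, 68.9]
tcp_rot: [0.027, -0.706, 0.027, 0.707]
ft_force: [0.1, 0.3, -0.9]
gripper_width: 17.9
```

```bash
python3 f.py
```

```text
t 20.73 F [-0.03  0.46 -0.37] tcp [555.36 181.26  69.14]
latch xy -1.2 25.8
```

step_arm([
  {"claw":1,"offset":[0.001,-0.0005,0],"angular":[0,0,0]},
  {"claw":1,"offset":[0.002,-0.001,0],"angular":[0,0,0]},
  {"claw":1,"offset":[0.003,-0.001,0],"angular":[0,0,0]},
  {"claw":1,"offset":[0.003,-0.001,0],"angular":[0,0,0]},
  {"claw":1,"offset":[0.003,-0.001,0],"angular":[0,0,0]},
])

```text
time_s: 21.15
tcp_pos: [555.5, 182.1, 66.2]
tcp_rot: [0.027, -0.706, 0.027, 0.707]
ft_force: [0.4, -0.1, -0.2]
gripper_width: 17.9
```

```bash
python3 f.py
```

```text
t 21.45 F [ 0.34 -0.3  -1.17] tcp [555.74 182.12  66.47]
latch xy -0.9 26.7
```

step_arm([
  {"claw":1,"offset":[0.001,0,0],"angular":[0,0,0]},
  {"claw":1,"offset":[0.002,0,0],"angular":[0,0,0]},
  {"claw":1,"offset":[0.003,0,0],"angular":[0,0,0]},
  {"claw":1,"offset":[0.003,0,0],"angular":[0,0,0]},
  {"claw":1,"offset":[0.003,0,0],"angular":[0,0,0]},
])

```text
time_s: 21.87
tcp_pos: [555.6, 182.1, 63.3]
tcp_rot: [0.027, -0.706, 0.027, 0.707]
ft_force: [0.3, 1.2, -1.3]
gripper_width: 17.8
```

```bash
python3 f.py
```

```text
t 22.17 F [ 0.29 -0.03 -0.6 ] tcp [555.73 182.13  63.46]
latch xy -0.9 26.7
```

step_arm([
  {"claw":1,"offset":[0.0005,0,0],"angular":[0,0,0]},
  {"claw":1,"offset":[0.001,0,0],"angular":[0,0,0]},
  {"claw":1,"offset":[0.001,0,0],"angular":[0,0,0]},
  {"claw":1,"offset":[0.001,0,0],"angular":[0,0,0]},
])

```text
time_s: 22.5
tcp_pos: [555.8, 182.2, 62.7]
tcp_rot: [-0.027, 0.707, -0.027, -0.707]
ft_force: [-1.0, 0.0, 2.1]
gripper_width: 17.7
```

```bash
python3 f.py
```

```text
t 22.8 F [-0.38 -0.1   0.57] tcp [555.83 182.15  62.62]
latch xy -0.8 26.8
```

step_arm([
  {"claw":0.6,"offset":[0,0,0],"angular":[0,0,0]},
  {"claw":0.5,"offset":[0,0,0],"angular":[0,0,0]},
  {"claw":0.3,"offset":[0,0,0],"angular":[0,0,0]},
  {"claw":0,"offset":[0,0,0],"angular":[0,0,0]},
  {"claw":0,"offset":[0,0,0],"angular":[0,0,0]},
  {"claw":0,"offset":[0,0,0],"angular":[0,0,0]},
  {"claw":0,"offset":[0,0,0],"angular":[0,0,0]},
  {"claw":0,"offset":[0,0,0],"angular":[0,0,0]},
])

```text
time_s: 23.47
tcp_pos: [555.7, 182.1, 62.4]
tcp_rot: [0.027, -0.707, 0.027, 0.707]
ft_force: [0.5, 0.1, -0.3]
gripper_width: 46.9
```

```bash
python3 f.py;python3 - <<'E'
from st import *
st()
s=cam("scene")
crop(s,(280,80,380,180),7,"pics/s10.png")
E
```

```text
t 23.77 F [-0.08  0.04  0.3 ] tcp [555.73 182.12  62.46]
latch xy -0.9 26.7
t 23.77 tcp [555.7 182.1  62.5] F [ 0.16  0.09 -0.04] w 46.5 j [0.17 0.38 1.64 0.   1.12 1.82]
axes x [ 0.  0. -1.] y [-0.077 -0.997 -0.   ] z [-0.997  0.077 -0.   ] jaw deg -94.4
```

View pics/s10.png

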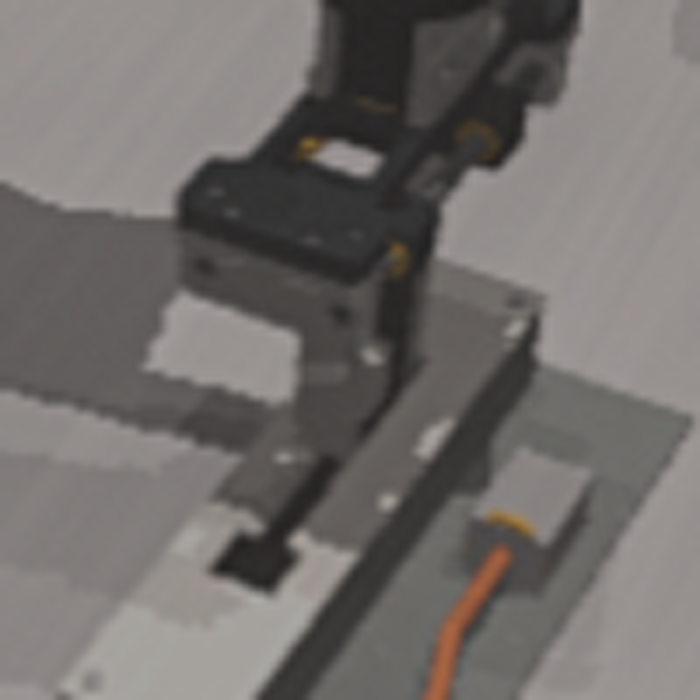

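Released, weight gone from the wrist. Lift straight up and move back.

step_arm([
  {"claw":0,"offset":[-0.01,0,0],"angular":[0,0,0]},
  {"claw":0,"offset":[-0.02,0,0],"angular":[0,0,0]},
  {"claw":0,"offset":[-0.04,0,0],"angular":[0,0,0]},
  {"claw":0,"offset":[-0.07,0,0],"angular":[0,0,0]},
  {"claw":0,"offset":[-0.11,0,0],"angular":[0,0,0]},
  {"claw":0,"offset":[-0.15,0,0],"angular":[0,0,0]},
  {"claw":0,"offset":[-0.15,0,0.04],"angular":[0,0,0]},
  {"claw":0,"offset":[-0.15,0,0.08],"angular":[0,0,0]},
  {"claw":0,"offset":[-0.15,0,0.12],"angular":[0,0,0]},
  {"claw":0,"offset":[-0.15,0,0.16],"angular":[0,0,0]},
  {"claw":0,"offset":[-0.15,0,0.16],"angular":[0,0,0]},
  {"claw":0,"offset":[-0.15,0,0.16],"angular":[0,0,0]},
  {"claw":0,"offset":[-0.15,0,0.16],"angular":[0,0,0]},
])

```text
time_s: 24.9
tcp_pos: [397.4, 194.7, 214.1]
tcp_rot: [-0.028, 0.708, -0.027, -0.705]
ft_force: [0.4, 0.3, 0.7]
gripper_width: 47.1
```

```bash
python3 - <<'E'
from meas import *
from st import *
st()
s=cam("scene");t=cam("top")
print("head exp, z=93", proj(s,[555.8,182.1,93]),proj(t,[555.8,182.1,93]),"if on strip z=102",proj(s,[555.8,182.1,102]))
crop(s,(280,90,380,190),7,"pics/s11.png");crop(t,(105,150,265,240),5,"pics/t11.png")
crop(s,(190,250,300,350),5,"pics/s12.png")
E
```

```text
t 24.9 tcp [397.4 194.7 214.1] F [0.39 0.25 0.73] w 47.1 j [ 0.26 -0.09  1.84 -0.    1.39  1.91]
axes x [ 0.004  0.001 -1.   ] y [-0.077 -0.997 -0.001] z [-0.997  0.077 -0.004] jaw deg -94.4
head exp, z=93 [330.68269419 128.91261135] [160.75288916 196.18199074] if on strip z=102 [330.96555944 126.09466461]
```

View pics/s11.png

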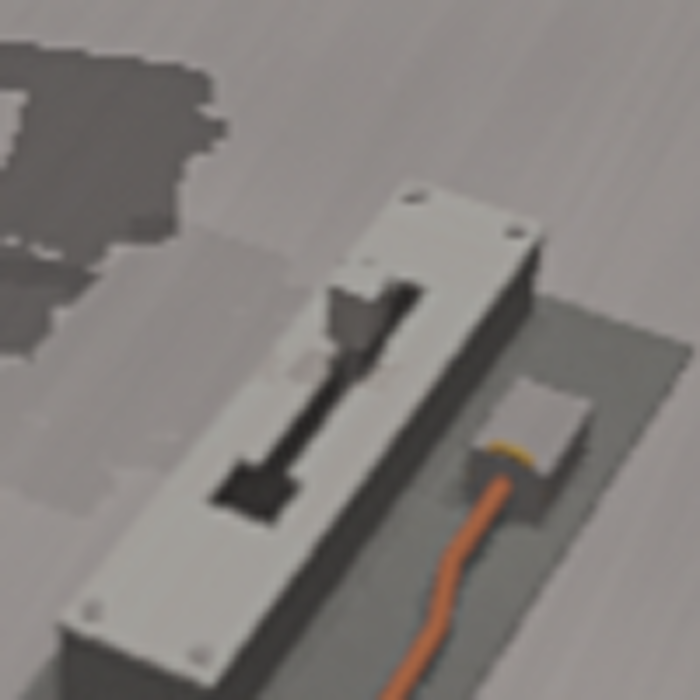

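View pics/t11.png

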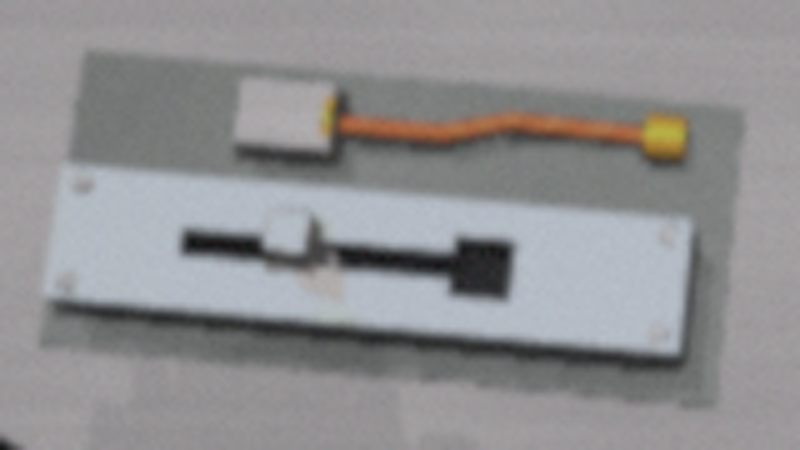

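View pics/s12.png

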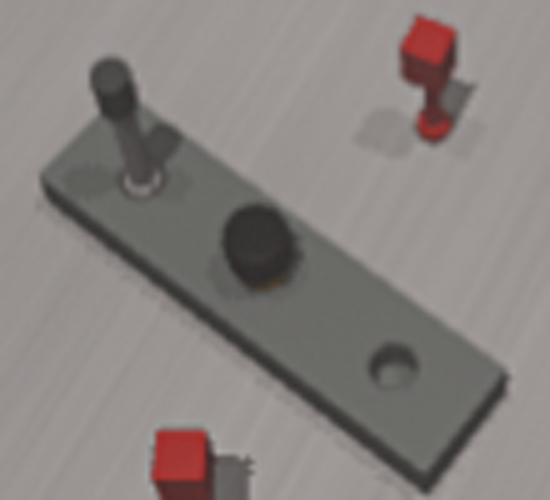

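```bash
python3 - <<'E'
from h import *
print(r.hand_in())
E
```

```text
the job is handed in; nothing more can be done
None
```

I took the silver square-headed pin from the stand, put its foot through the window onto the strip, and dragged it in +y under about 2–3 N. At latch y ≈ 26 mm the vertical load vanished. I lowered the pin about 7 mm until it touched the groove bottom, released it, lifted straight up and backed off, then handed in at about 25 s of the 67 s allowed.

**Checks that agreed:**
- **Depth:** at contact the arm position put the foot at about 19 mm above the table, 9 mm below the strip top.
- **Head position:** in the scene view the pin's head is at pixel (331, 129), against (330.7, 128.9) expected for a seated pin; on the strip top it would be at row 126.
- **Upright:** the pin looks upright in both views.
- **Other tools:** the punch and plug still stand in their holes.
- **Forces:** no sampled wrist force passed about 3.5 N.

**Checks that disagreed:**
- **Foot position:** over the window, the scene camera put the foot about 2–3 mm further in +x than the arm position suggested. I shifted 1 mm and felt no sideways binding in the slot.
- **Top view:** the head lies about 1.5 px from where I expected it.

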